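Sort the loose desk supplies into the coloured trays

TASK

Tidy the loose things on the counter into the three sorting trays: stand the two coin rolls upright in the blue tray, one in each bay; stand the glue stick and the ink bottle upright in the yellow tray, one in each bay; and lay the box of paper clips flat in the red tray. Never tip the ink bottle over, and leave the desk bell and the mug where they are.

Things in the scene. Friction and masses are not known exactly. Their poses are not given: they have to be found in the camera images.
- coin_yellow_center (a point): Yellow paper-wrapped coin roll standing on end, a plain cylinder 26 mm in diameter, 50 mm high, about 0.11 kg. The point is its centre, 25 mm above its underside; z is its axis, up.
- coin_copper_center (a point): Copper-brown paper-wrapped coin roll standing on end, a plain cylinder 26 mm in diameter, 50 mm high, about 0.15 kg. The point is its centre, 25 mm above its underside; z is its axis, up.
- glue_center (a point): White glue stick with a green cap, standing, 26 mm in diameter, 86 mm high, about 0.03 kg. The point is its centre, 43 mm above its underside; z is its axis, up.
- ink_center (a point): Dark blue ink bottle with a black cap, standing, round body 37 mm in diameter, 76 mm high over all, about 0.07 kg; the body is full width from the foot to about 40 mm up and narrows above to the cap. The point is on its axis 38 mm above its underside; z is its axis, up.
- clips_center (a point): Pale teal box of paper clips lying flat, 45 (x) x 60 (y) x 22 mm (z), about 0.06 kg. The point is its centre, 11 mm above its underside; z up. Behind the row of loose things stands a fixed wooden compartment case, 98 mm high, its front face at x = 0.54 m and its right end at y = -0.155 m: keep the gripper clear of it.
- tray_blue: Blue plastic sorting tray, fixed to the counter, 120 (x) x 76 (y) x 15 mm (z) outside, walls 3 mm thick, floor 3 mm thick, so the inside is 114 x 70 mm and 12 mm deep. Origin at the centre of its underside (on the counter, z = 0); x along its long side (roughly away from the robot), z up. A blank white label is stuck on the -x end. A 3 mm cross wall at x = 0, as high as the rim, divides it into two bays of 55.5 (x) x 70 (y) mm, centred at x = -29 mm and x = +29 mm.
- tray_yellow: Yellow plastic sorting tray, fixed to the counter, 120 (x) x 76 (y) x 15 mm (z) outside, walls 3 mm thick, floor 3 mm thick, so the inside is 114 x 70 mm and 12 mm deep. Origin at the centre of its underside (on the counter, z = 0); x along its long side (roughly away from the robot), z up. A blank white label is stuck on the -x end. A 3 mm cross wall at x = 0, as high as the rim, divides it into two bays of 55.5 (x) x 70 (y) mm, centred at x = -29 mm and x = +29 mm.
- tray_red: Red plastic sorting tray, fixed to the counter, 120 (x) x 76 (y) x 12 mm (z) outside, walls 3 mm thick, floor 3 mm thick, so the inside is 114 x 70 mm and 9 mm deep. Origin at the centre of its underside (on the counter, z = 0); x along its long side (roughly away from the robot), z up. A blank white label is stuck on the -x end. It has no cross wall: one open space.
- bell_center (a point): Bystander: desk bell, chrome dome on a black base, 80 mm in diameter, 52 mm high, loose. The point is on its axis 26 mm above the counter.
- mug_center (a point): Bystander: white mug with a blue pattern and a side handle, 82 x 114 mm over the handle, 91 mm high, loose. The point is 45 mm above the counter, in the middle of its overall extent.

How it is judged:
By the outcome, as a careful person would: the job done as asked, in the order asked, and still so for the second after the job is handed in, with the robot touching nothing.
It also fails if it takes over 128 s, if anything falls off the work surface, if the arm or the gripper's body presses on something with over 40 N, if the wrist force passes 120 N, or if a joint passes its speed limit or range.

ROBOT

A 6-joint arm with a two-finger parallel gripper is mounted at the origin on a cart in front of the work surface, level with it; the furniture and walls round the work are solid. World frame = base frame: x ahead of the robot, y to its left, z up, the work surface at z = 0. Lengths are in mm, angles in rad, forces in N, time in s.
With the tool pointing down it reaches from about 425 to 950 mm from the base axis. Payload 14.7 kg.
Tool frame: the origin (TCP) lies at the very end of the fingers, on their centre line; the grasp point (between the pads) lies 19 mm behind it; z points along the fingers, y is the line along which they close (so a half turn about z gives the same grasp; the last joint's range is limited). The gripper opens to 85 mm and grips with 20 to 120 N. Pads are 22 mm wide; open, the fingers measure 114 mm over their backs; the gripper's body (76 mm by 85 mm) begins 54 mm behind the grasp point. The pads swing forward as they close: fully open they stand 13 mm farther back than shut.
Start: joints at [1.172, 0.48, 1.596, -0, 1.065, -0.047], TCP at [223.958, 610.192, 196.997] pointing down, gripper open.
Joint ranges: [-2.75, 2.75], [-0.82, 2.05], [0.23, 2.67], [-1.56, 4.7], [0.09, 2.69], [-2.92, 2.92]. Speed limits (rad/s): [1.89, 1.89, 2.39, 3.01, 3.01, 3.01].

INTERFACE

Orientations are given as [roll, pitch, yaw] about the fixed x, y, z axes, in that order (R = Rz(yaw) Ry(pitch) Rx(roll)).
In Python, from workcell import manip gives the robot as it stands.
- The arm moves only by the tool jog_arm, never from a script. Its argument "increments" is text: rows parted by semicolons, each of 5 numbers parted by spaces: the opening in per cent of the stroke, from 0 (shut) to 100 (fully open), then the shift along the tool's x, y, z in cm, then the turn about the tool's z in rad. In form: fingers tx ty tz turn; .... A call has 1 to 12 rows; each row is the pose to reach, as a shift and turn from the pose commanded when the call began, along the tool's axes at that moment; what a row does not reach only later rows make up. A row lasts 1/8 s, in which the tool goes at most 62.5 mm and 10.7 degrees, less where a joint would pass 70% of its speed; a pose out of reach is approached as far as the arm can. A call with a gripper value outside its range is refused whole. The fingers move at their own pace and stop on an object; "squeeze" is the grip in N (left out, the last holds). Time passes only in rows, so rows that repeat a pose let the fingers close. It gives the time, the measured TCP pose, the force, the opening and the grip force at its end, in the units of the state.
- manip.get_obs(): the state, without advancing time (a new reading comes with each control period).
- manip.get_image(name): name is "side" or "top" or "wrist"; returns (picture, depth): 400x640x3 uint8, red, green, blue; 400x640 float32, mm along the optical axis (not along the pixel's ray), 0 where there is no reading.
- manip.calibration(name): a dict with "K" (3x3 intrinsics, pixels), "pose" (4x4, takes a point from camera to world coordinates); the wrist camera has in their place "tool_from_camera" (4x4, takes a point from camera to tool coordinates, whose origin is the TCP and whose axes are the flange's). Camera axes: x right, y down, z forward; pixel columns grow to the right and rows downward; lengths in mm; the calibration is good to about 2 mm. A picture is of the moment at which its call begins: read the wrist's pose just before it. calibration takes no time and is no camera call.
- manip.finish_job(): hands the job in; it is judged then, once.
The state is a dict: "time_s": time; "joints": joint angles; "joint_velocities": joint speeds; "joint_efforts": joint torques, N m; "position": TCP position; "tcp_rot": TCP orientation; "force": force on the tool from outside, world axes, zero at the start; "moment": the same for the moment, N m; "gripper_width": finger opening in mm; "gripper_force": force on a finger pad.
Only numpy, scipy, OpenCV 4.12 (cv2) and the standard library are available. Lean on these libraries where they do the work, as an engineer would, in place of code of your own. Each camera call takes 0.05 s, during which the arm holds its last target. There are 200 camera calls.

## Working session

There is one attempt and no reset: what is moved stays moved. The work goes in short steps, Python scripts to look and compute and a tool call to move; the robot and the scene stay as the last step left them, time stands still between calls to the robot, and variables do not carry over. Pictures are saved under pics/ and viewed, at most 14 in all, crops included, and the job is handed in when it is done.

Besides the shell and the picture viewer there is one more tool, called after "Emit:" as name(argument=value, ...) on one line, values as JSON. jog_arm: Moves the arm, as the interface text tells. Its arguments: {"type":"object","properties":{"increments":{"type":"string"},"squeeze":{"type":"number"}},"required":["increments"]}

```bash
mkdir -p pics; ls; python3 - <<'E'
from workcell import manip
import cv2, numpy as np
np.set_printoptions(precision=3,suppress=True)
o=manip.get_obs();print(o)
for n in ("top","side"):
    im,d=manip.get_image(n); cv2.imwrite(f"pics/{n}0.png",im[...,::-1]); np.save(f"pics/{n}0.npy",d); np.save(f"pics/{n}0im.npy",im)
    print(manip.calibration(n))
print(manip.calibration("wrist"))
E
```

```text
pics
{'time_s': 0.0, 'joints': array([ 1.172,  0.481,  1.597,  0.   ,  1.065, -0.047]), 'joint_velocities': array([-0.   ,  0.001, -0.001, -0.001,  0.001,  0.001]), 'joint_efforts': array([  0.001, -95.063, -43.019,  -0.   ,   0.012,   0.   ]), 'position': array([223.77, 609.79, 196.38]), 'tcp_rot': array([-3.14, -0.  ,  2.79]), 'force': array([-0.034, -0.046,  0.475]), 'moment': array([ 0.014, -0.038, -0.016]), 'gripper_force': 0.0, 'gripper_width': 85.24556655444158}
{'K': array([[395.98 ,   0.   , 322.785],
       [  0.   , 395.98 , 198.127],
       [  0.   ,   0.   ,   1.   ]]), 'pose': array([[  -0.008,   -0.989,    0.148,  358.415],
       [  -1.   ,    0.008,    0.001,   33.999],
       [  -0.002,   -0.148,   -0.989, 1266.884],
       [   0.   ,    0.   ,    0.   ,    1.   ]])}
{'K': array([[501.896,   0.   , 320.532],
       [  0.   , 501.896, 199.752],
       [  0.   ,   0.   ,   1.   ]]), 'pose': array([[    0.999,     0.031,    -0.011,   553.717],
       [    0.026,    -0.527,     0.85 , -1425.646],
       [    0.021,    -0.85 ,    -0.527,   983.651],
       [    0.   ,     0.   ,     0.   ,     1.   ]])}
{'K': array([[304.222,   0.   , 321.382],
       [  0.   , 304.222, 202.615],
       [  0.   ,   0.   ,   1.   ]]), 'tool_from_camera': array([[   0.   ,   -0.953,   -0.302,   77.456],
       [   1.   ,    0.   ,   -0.   ,   -0.253],
       [   0.   ,   -0.302,    0.953, -176.429],
       [   0.   ,    0.   ,    0.   ,    1.   ]])}
```

View pics/top0.png

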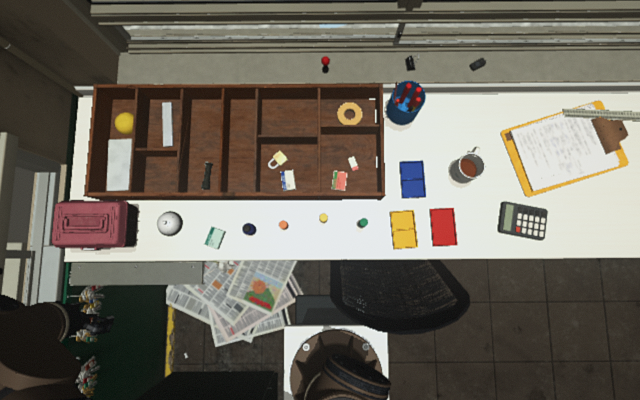

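View pics/side0.png

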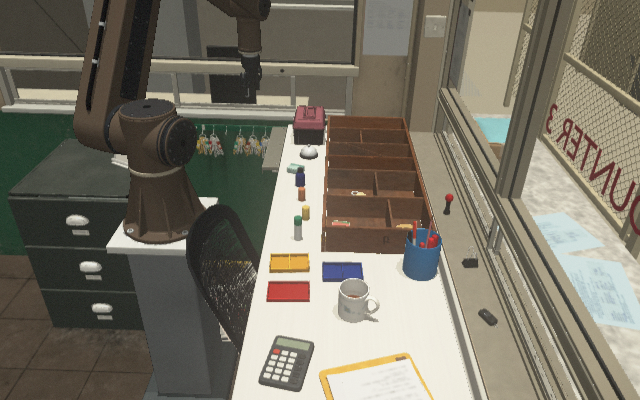

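The top view shows the bell (169,222), clips (215,237), ink (249,229), copper roll (283,225), yellow roll (323,218) and glue (363,223). The trays are yellow (403,229), red (443,227) and blue (412,179), and the mug is at (466,167). The side view agrees: glue (297,228), rolls (306,212) and (302,194), ink (300,178), clips (295,168).

```bash
cat > h.py <<'E'
import numpy as np, cv2
from workcell import manip
np.set_printoptions(precision=1,suppress=True)
def cloud(d,K,T):
    v,u=np.indices(d.shape); p=np.stack([(u-K[0,2])/K[0,0]*d,(v-K[1,2])/K[1,1]*d,d],-1)
    return p@T[:3,:3].T+T[:3,3]
def toolT(o):
    from scipy.spatial.transform import Rotation as R
    T=np.eye(4);T[:3,:3]=R.from_euler('xyz',o["tcp_rot"]).as_matrix();T[:3,3]=o["position"];return T
def wrist(name):
    o=manip.get_obs(); im,d=manip.get_image("wrist"); cv2.imwrite(f"pics/{name}.png",im[...,::-1])
    c=manip.calibration("wrist"); return o,im,cloud(d,c["K"],toolT(o)@c["tool_from_camera"])
E
python3 - <<'E'
from h import *
for n,boxes in (("top",dict(bell=(169,222,16),clips=(215,237,14),ink=(249,229,11),copper=(283,225,9),yellow=(323,218,9),glue=(363,223,9),mug=(466,167,22))),
 ("side",dict(clips=(295,168,11),ink=(300,178,13),copper=(302,194,9),yellow=(306,212,10),glue=(297,228,14)))):
    d=np.load(f"pics/{n}0.npy"); c=manip.calibration(n); P=cloud(d,c["K"],c["pose"]); np.save(f"pics/{n}P.npy",P)
    for k,(u,v,r) in boxes.items():
        q=P[v-r:v+r+1,u-r:u+r+1].reshape(-1,3); t=q[(q[:,2]>10)&(q[:,0]<535+100*(k=='mug'))]
        z=np.percentile(t[:,2],97); top=t[t[:,2]>z-6]
        print(n,k,len(t),"ztop",z,"top mean",top.mean(0),"mid",(top.min(0)+top.max(0))/2,"ext",np.ptp(t,axis=0),"table",np.median(q[q[:,2]<8][:,2]) )
im=np.load("pics/top0im.npy").astype(int);P=np.load("pics/topP.npy")
hsv=cv2.cvtColor(im.astype(np.uint8),cv2.COLOR_RGB2HSV)
for k,(u,v) in dict(yellow=(403,229),red=(443,227),blue=(412,179)).items():
    m=np.zeros(hsv.shape[:2],np.uint8); m[v-26:v+27,u-20:u+21]=(hsv[v-26:v+27,u-20:u+21,1]>150)
    if k=='blue': m[:, :396]=0
    pts=P[m>0]; pts=pts[np.abs(pts[:,2]-8)<15]
    r=cv2.minAreaRect(pts[:,:2].astype(np.float32)); print(k,len(pts),r,pts.mean(0))
# counter front edge
print("table edge x", [P[v,300] for v in (250,256,258,262)])
E
```

```text
top bell 422 ztop 47.359897776629396 top mean [456.4 463.3 203.4] mid [421.  286.  654.1] ext [ 147.4  522.5 1256.2] table -0.6968589525828293
top clips 292 ztop 26.347445370357487 top mean [421.3 372.2  43.4] mid [407.2 219.6 643.6] ext [  97.5  374.5 1255.8] table -0.8217402291743383
top ink 139 ztop 77.91081754643585 top mean [442.5 252.9 149.6] mid [407.8 155.  669.4] ext [ 107.3  250.5 1255.6] table -0.9434393765030791
top copper 69 ztop 52.94839690339302 top mean [455.8 154.3  99.8] mid [414.7 102.3 656.9] ext [ 112.6  137.  1248.4] table -1.0083665066024423
top yellow 65 ztop 52.09267833931908 top mean [481.   35.1  48.9] mid [480.7  34.8  50.8] ext [24.  24.8 39.5] table -1.0038752873733756
top glue 80 ztop 90.80168057051701 top mean [453.9 -77.6 170.8] mid [416.5 -31.3 675.9] ext [ 116.1  131.1 1256.7] table -0.9337652986375815
top mug 402 ztop 92.1689295939029 top mean [ 573.4 -354.   255. ] mid [ 495.8 -211.3  676.6] ext [ 276.4  490.6 1256.3] table -0.9787279620353502
side clips 196 ztop 76.02728920256237 top mean [448.5 262.6  74.3] mid [448.1 260.5  74.2] ext [ 75.1 168
[... 439 characters left out ...]
0.01839143157513945
side glue 199 ztop 86.52109254864206 top mean [463.8 -88.4  84.7] mid [463.5 -84.6  84.7] ext [ 40.8 133.7  76.7] table 0.04981823342654934
yellow 855 ((446.3608703613281, -218.97637939453125), (116.04209899902344, 74.76933288574219), 3.6556098461151123) [ 446.4 -221.1    3.4]
red 851 ((453.2633972167969, -346.0151672363281), (114.97907257080078, 75.91658782958984), 2.188369035720825) [ 453.4 -348.     2.7]
blue 732 ((606.58642578125, -254.1157989501953), (116.03485107421875, 74.47513580322266), 2.5373377799987793) [ 609.4 -254.7    3. ]
table edge x [array([382.7, 108.9,  -4.3]), array([363.7, 108.5,   0.9]), array([357.5, 108.7,  -1.9]), array([ 335.6,  160.5, -883. ])]
```

```bash
python3 - <<'E'
from h import *
Y=dict(bell=(456,463,50,52),clips=(421,345,42,22),ink=(448,261,24,76),copper=(460,156,20,50),yellow=(481,35,20,50),glue=(464,-85,20,86),mug=(573,-380,75,91))
for n in ("top","side"):
    P=np.load(f"pics/{n}P.npy").reshape(-1,3)
    for k,(x,y,r,h) in Y.items():
        s=(np.abs(P[:,0]-x)<r)&(np.abs(P[:,1]-y)<r)&(P[:,2]>h*.25)&(P[:,2]<h+8); t=P[s]; top=t[t[:,2]>h-5]
        print(n,k,len(t),len(top),"topmean",top.mean(0),"mid",(top[:,:2].min(0)+top[:,:2].max(0))/2,"ext all",np.ptp(t,axis=0), "midall",(t[:,:2].min(0)+t[:,:2].max(0))/2)
        if k=='clips': print(cv2.minAreaRect(top[:,:2].astype(np.float32)))
E
```

```text
<stdin>:7: RuntimeWarning: Mean of empty slice.
  ret = um.true_divide(
Traceback (most recent call last):
ValueError: zero-size array to reduction operation minimum which has no identity
```

```bash
python3 - <<'E'
from h import *
Y=dict(bell=(456,475,55,52),clips=(421,365,50,22),ink=(448,261,28,76),copper=(460,156,22,50),yellow=(481,35,22,50),glue=(464,-85,22,86),mug=(573,-410,80,91))
for n in ("top","side"):
    P=np.load(f"pics/{n}P.npy").reshape(-1,3)
    for k,(x,y,r,h) in Y.items():
        s=(np.abs(P[:,0]-x)<r)&(np.abs(P[:,1]-y)<r)&(P[:,2]>h*.4)&(P[:,2]<h+8); t=P[s]; top=t[t[:,2]>h-7]
        if len(top)<3: print(n,k,len(t),len(top)); continue
        print(n,k,len(t),len(top),"topmean",top.mean(0),"mid",(top[:,:2].min(0)+top[:,:2].max(0))/2,"ext all",np.ptp(t,axis=0), "midall",(t[:,:2].min(0)+t[:,:2].max(0))/2)
        if k=='clips': print(cv2.minAreaRect(top[:,:2].astype(np.float32)))
E
```

```text
top bell 247 10 topmean [469.4 525.5  50.8] mid [469. 525.] ext all [66.6 37.8 34.3] midall [468.1 510.9]
top clips 291 280 topmean [422.7 378.1  21.1] mid [423.1 378.7] ext all [68.5 60.4 19.1] midall [421.7 378.3]
((422.82318115234375, 378.67840576171875), (46.30276107788086, 59.47651290893555), 69.90740203857422)
top ink 123 40 topmean [447.9 267.6  74. ] mid [448.3 267.4] ext all [36.2 35.3 47.9] midall [447.6 266.9]
top copper 65 56 topmean [460.  160.4  48.6] mid [460.1 159.8] ext all [23.8 23.6 29.1] midall [459.1 159.2]
top yellow 62 55 topmean [481.   35.5  48.3] mid [480.7  34.8] ext all [24.  24.8 28.7] midall [479.9  34.8]
top glue 72 60 topmean [461.6 -84.9  84.5] mid [462.5 -84.9] ext all [24.7 24.4 51. ] midall [462.2 -84.9]
top mug 321 84 topmean [ 618.5 -417.8   88.9] mid [ 622.7 -416.7] ext all [60.8 81.  58.6] midall [ 622.3 -416.4]
side bell 105 4 topmean [470.5 523.8  50.6] mid [470.4 524.6] ext all [65.1 39.9 32.1] midall [470.8 509.3]
side clips 94 82 topmean [419.8 374.6  21.4] mid [424.4 377.4] ext all [68.3 67.5 20.5] midall [424.6 377.4]
((424.8592224121094, 378.4895324707031), (58.07176971435547, 58.359718322753906), 62.55219268798828)
side ink 102 18 topmean [448.5 262.6  74.3] mid [448.1 260.5] ext all [35.5 31.5 47.7] midall [447.9 258.1]
side copper 63 29 topmean [460.9 154.4  48.1] mid [460.2 156.3] ext all [23.1 29.6 33.3] midall [460.4 155.4]
side yellow 73 32 topmean [481.3  29.2  49.2] mid [481.4  31.5] ext all [21.4 30.6 33.5] midall [481.6  30.9]
side glue 126 40 topmean [463.7 -89.3  84.1] mid [463.6 -85.7] ext all [23.2 34.8 52.5] midall [463.4 -87.2]
side mug 677 119 topmean [ 620.4 -420.6   88.1] mid [ 623.2 -420.4] ext all [59.7 85.8 56.9] midall [ 623.1 -419.8]
```

```bash
cat >> h.py <<'E'
def inc(x,y,z,yaw):
    o=manip.get_obs();T=toolT(o);s=T[:3,:3].T@(np.array([x,y,z])-o["position"])/10
    turn=-((yaw-o["tcp_rot"][2]+np.pi)%(2*np.pi)-np.pi)
    print("t",round(o["time_s"],2),"pos",o["position"],"rot",o["tcp_rot"].round(3),"-> cm",s.round(2),"turn",round(turn,3),"rows",np.linalg.norm(s)/6.25)
E
python3 -c "
from h import *
inc(460,100,170,np.pi)"
```

```text
t 0.1 pos [223.8 609.8 196.4] rot [-3.1 -0.   2.8] -> cm [-39.7 -39.7   2.7] turn -0.352 rows 8.999798066738913
```

Emit:
jog_arm(increments="100 -39.7 -39.7 2.7 -0.352; 100 -39.7 -39.7 2.7 -0.352; 100 -39.7 -39.7 2.7 -0.352; 100 -39.7 -39.7 2.7 -0.352; 100 -39.7 -39.7 2.7 -0.352; 100 -39.7 -39.7 2.7 -0.352; 100 -39.7 -39.7 2.7 -0.352; 100 -39.7 -39.7 2.7 -0.352; 100 -39.7 -39.7 2.7 -0.352; 100 -39.7 -39.7 2.7 -0.352; 100 -39.7 -39.7 2.7 -0.352; 100 -39.7 -39.7 2.7 -0.352", squeeze=35)

```text
time_s: 1.6
position: [459.3, 101.8, 170.0]
tcp_rot: [3.141, -0.0, -3.14]
force: [-0.3, 0.0, 0.6]
gripper_width: 85.5
gripper_force: 0.0
```

```bash
cat >> h.py <<'E'
def meas(P,k,x,y,r,h):
    P=P.reshape(-1,3);t=P[(np.hypot(P[:,0]-x,P[:,1]-y)<r)&(P[:,2]>h*.4)&(P[:,2]<h+8)];top=t[t[:,2]>np.percentile(t[:,2],98)-5]
    (c,r)=cv2.minEnclosingCircle(top[:,:2].astype(np.float32)); print(k,len(top),"ztop",np.median(top[:,2]).round(1),"mean",top.mean(0),"circ",np.array(c),round(r,1))
    return top
E
python3 - <<'E'
from h import *
o,im,P=wrist("w1")
for a in (("ink",448,264,28,76),("copper",460,157,22,50),("yellow",481,33,22,50),("glue",463,-86,22,86)):
    try: meas(P,*a)
    except Exception as e: print(a,e)
print("table",np.median(P[200:380:10,200:440:10,2]))
E
```

```text
ink 431 ztop 74.8 mean [446.6 266.4  74.6] circ [447.2 267.3] 10.7
copper 525 ztop 48.9 mean [458.8 159.4  48.8] circ [459.6 159.6] 13.3
yellow 500 ztop 48.9 mean [479.6  35.2  48.8] circ [480.4  34.6] 13.4
glue 653 ztop 85.1 mean [461.  -84.2  84.9] circ [461.7 -85.1] 13.1
table 19.208196317661162
```

View pics/w1.png

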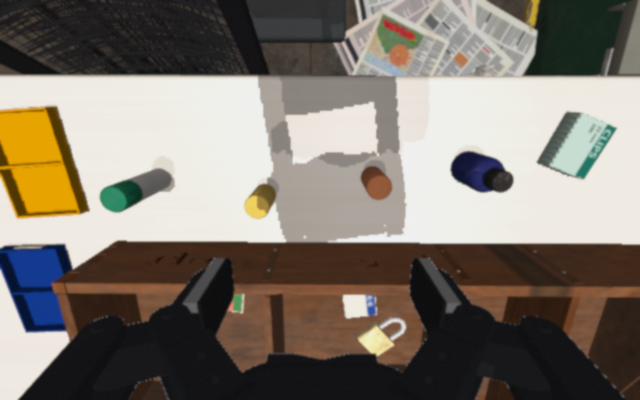

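Wrist view confirms the row: glue top (120,195), yellow roll (258,200), copper roll (375,183) and ink cap (498,181). Measured positions match the top camera to about 1 mm.

Emit:
jog_arm(increments="100 -0.05 5.8 0 0; 100 -0.05 5.8 4 0; 100 -0.05 5.8 10 0; 100 -0.05 5.8 14 0; 100 -0.05 5.8 16 0; 100 -0.05 5.8 16 0; 30 -0.05 5.8 16 0; 20 -0.05 5.8 16 0; 20 -0.05 5.8 16 0; 20 -0.05 5.8 16 0; 20 -0.05 5.8 16 0", squeeze=35)

```text
time_s: 3.02
position: [461.1, 158.9, 10.7]
tcp_rot: [3.141, 0.002, -3.142]
force: [-0.1, 1.5, 11.0]
gripper_width: 23.7
gripper_force: 33.8
```

Emit:
jog_arm(increments="20 0 0 -5 0; 20 0 0 -11 0; 20 0 0 -15 0; 20 -17.5 -41.2 -15 0; 20 -17.5 -41.2 -15 0; 20 -17.5 -41.2 -15 0; 20 -17.5 -41.2 -15 0; 20 -17.5 -41.2 -15 0; 20 -17.5 -41.2 -15 0; 20 -17.5 -41.2 -15 0; 20 -17.5 -41.2 -15 0; 20 -17.5 -41.2 -15 0")

```text
time_s: 4.53
position: [634.8, -253.5, 159.5]
tcp_rot: [3.141, -0.001, 3.141]
force: [-0.4, 0.2, -2.7]
gripper_width: 23.4
gripper_force: 34.8
```

```bash
cat >> h.py <<'E'
def tray(im,P,k,x,y):
    h=cv2.cvtColor(im,cv2.COLOR_RGB2HSV);H=h[...,0].astype(int)
    lo,hi=dict(blue=(105,130),yellow=(15,30),red=(0,8))[k]
    m=(h[...,1]>130)&(H>=lo)&(H<=hi)&(np.hypot(P[...,0]-x,P[...,1]-y)<85)&(P[...,2]<22)&(P[...,2]>-6)
    m=cv2.morphologyEx(m.astype(np.uint8),cv2.MORPH_OPEN,np.ones((3,3)))>0
    q=P[m]; print(k,len(q),cv2.minAreaRect(q[:,:2].astype(np.float32)),"x",q[:,0].min(),q[:,0].max(),"y",q[:,1].min(),q[:,1].max(),"z",np.percentile(q[:,2],[2,50,98]))
    rim=q[q[:,2]>9]; print("  rim",len(rim),cv2.minAreaRect(rim[:,:2].astype(np.float32)) if len(rim)>5 else "")
E
python3 - <<'E'
from h import *
o,im,P=wrist("w2"); print(o["position"],o["gripper_width"])
tray(im,P,"blue",606,-254); tray(im,P,"red",453,-346); tray(im,P,"yellow",446,-219)
E
```

```text
[ 634.8 -253.5  159.5] 23.377468924908072
blue 7628 ((606.778564453125, -255.08692932128906), (117.37287902832031, 72.95034790039062), 2.142315626144409) x 547.3681810301255 665.769548935843 y -293.45346088875493 -217.04691323994018 z [ 1.   2.6 14.8]
  rim 913 ((606.778564453125, -255.08692932128906), (117.37287902832031, 72.95034790039062), 2.142315626144409)
red 4623 ((485.7224426269531, -344.8754577636719), (52.58058166503906, 75.6169662475586), 2.157041549682617) x 460.2397752271341 513.0933911039976 y -383.3785153614539 -306.33310935226234 z [ 1.   2.7 12.1]
  rim 595 ((486.88726806640625, -344.83154296875), (50.24928283691406, 75.6169662475586), 2.157041549682617)
yellow 3997 ((481.6449279785156, -217.60829162597656), (46.444766998291016, 75.00406646728516), 3.4789183139801025) x 460.4725526428886 507.05704943123374 y -255.70901247662795 -179.52938328642983 z [ 0.9  2.7 15.1]
  rim 604 ((484.0057678222656, -217.70175170898438), (43.0148811340332, 74.98661804199219), 2.477177143096924)
```

View pics/w2.png

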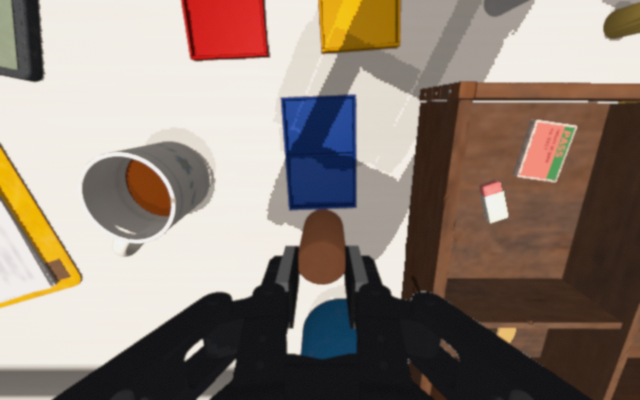

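Emit:
jog_arm(increments="20 -0.15 -0.05 5 0; 20 -0.15 -0.05 10 0; 20 -0.15 -0.05 13 0; 20 -0.15 -0.05 14.2 0; 20 -0.15 -0.05 14.55 0; 20 -0.15 -0.05 14.55 0; 45 -0.15 -0.05 14.55 0; 45 -0.15 -0.05 14.55 0; 45 -0.15 -0.05 14.55 0; 45 -0.15 -0.05 13 0; 45 -0.15 -0.05 9 0; 100 -0.15 -0.05 2 0")

```text
time_s: 6.08
position: [635.8, -253.3, 133.1]
tcp_rot: [3.14, -0.003, -3.141]
force: [0.9, -1.0, 0.4]
gripper_width: 55.3
gripper_force: 0.0
```

```bash
python3 - <<'E'
from h import *
o,im,P=wrist("w3"); print(o["position"],o["gripper_width"])
try: meas(P,"copper",636,-254,25,53)
except Exception as e: print(e)
inc(480.5,34.7,160,np.pi)
E
```

```text
[ 635.8 -253.3  133.1] 55.26452213200918
copper 665 ztop 51.9 mean [ 635.6 -252.9   51.8] circ [ 636.3 -253. ] 13.2
t 6.12 pos [ 640.2 -255.2  143.2] rot [-3.1  0.  -3.1] -> cm [15.9 29.  -1.9] turn 0.0 rows 5.302880361650549
```

Emit:
jog_arm(increments="100 15.6 28.9 -1 0; 100 15.6 28.9 -1 0; 100 15.6 28.9 -1 0; 100 15.6 28.9 -1 0; 100 15.6 28.9 -1 0; 100 15.6 28.9 -1 0; 100 15.6 28.9 -1 0; 100 15.6 28.9 4 0; 100 15.6 28.9 9 0; 100 15.6 28.9 12 0; 100 15.6 28.9 12.9 0; 100 15.6 28.9 12.9 0")

```text
time_s: 7.62
position: [481.5, 34.5, 3.6]
tcp_rot: [-3.142, -0.0, 3.141]
force: [-0.1, -0.3, 0.3]
gripper_width: 85.4
gripper_force: 0.0
```

Emit:
jog_arm(increments="100 0.1 0 -0.7 0; 20 0.1 0 -0.7 0; 20 0.1 0 -0.7 0; 20 0.1 0 -0.7 0; 20 0.1 0 -0.7 0; 20 0.1 0 -0.7 0")

```text
time_s: 8.38
position: [480.1, 35.2, 10.8]
tcp_rot: [-3.142, 0.0, -3.141]
force: [-1.2, -0.6, 9.3]
gripper_width: 23.7
gripper_force: 33.8
```

Emit:
jog_arm(increments="20 0 0 -5 0; 20 0 0 -11 0; 20 0 0 -15 0; 20 -9.75 -29.1 -15 0; 20 -9.75 -29.1 -15 0; 20 -9.75 -29.1 -15 0; 20 -9.75 -29.1 -15 0; 20 -9.75 -29.1 -15 0; 20 -9.75 -29.1 -15 0; 20 -9.75 -29.1 -15 0; 20 -9.75 -29.1 -15 0; 20 -9.75 -29.1 -12 0")

```text
time_s: 9.88
position: [579.0, -255.4, 132.4]
tcp_rot: [-3.14, 0.004, -3.14]
force: [-0.5, -0.6, -1.6]
gripper_width: 23.3
gripper_force: 34.7
```

Emit:
jog_arm(increments="20 0 0 5 0; 20 0 0 9 0; 20 0 0 10.8 0; 20 0 0 11.5 0; 20 0 0 11.65 0; 20 0 0 11.65 0; 45 0 0 11.65 0; 45 0 0 11.65 0; 45 0 0 11.65 0; 45 0 0 10 0; 45 0 0 6 0; 100 0 0 -1 0")

```text
time_s: 11.38
position: [576.3, -255.3, 133.8]
tcp_rot: [3.14, -0.002, -3.141]
force: [1.9, -1.3, 0.7]
gripper_width: 55.2
gripper_force: 0.0
```

```bash
python3 - <<'E'
from h import *
o,im,P=wrist("w4"); print(o["position"],o["gripper_width"])
for a in (("copper",636,-254,25,53),("yellow",577,-256,25,53)):
  try: meas(P,*a)
  except Exception as e: print(e)
E
```

```text
[ 576.3 -255.3  133.8] 55.16396226967744
copper 563 ztop 51.9 mean [ 635.  -252.8   51.8] circ [ 635.8 -252.7] 13.4
yellow 664 ztop 51.9 mean [ 578.  -256.7   51.8] circ [ 578.7 -256.8] 13.1
```

Emit:
jog_arm(increments="100 11.6 17.1 -1 0; 100 11.6 17.1 -1 0; 100 11.6 17.1 -1 0; 100 11.6 17.1 -1 0; 100 11.6 17.1 -1 0; 100 11.6 17.1 2 0; 100 11.6 17.1 6 0; 100 11.6 17.1 9.5 0; 100 11.6 17.1 11 0; 100 11.6 17.1 11.4 0; 100 11.6 17.1 11.4 0; 100 11.6 17.1 11.4 0")

```text
time_s: 12.92
position: [462.2, -85.0, 19.9]
tcp_rot: [-3.141, 0.002, -3.141]
force: [0.4, 0.1, -1.0]
gripper_width: 85.4
gripper_force: 0.0
```

Emit:
jog_arm(increments="20 0 0 -0.4 0; 20 0 0 -0.4 0; 20 0 0 -0.4 0; 20 0 0 -0.4 0; 20 0 0 -0.4 0", squeeze=25)

```text
time_s: 13.55
position: [461.6, -84.8, 23.2]
tcp_rot: [-3.141, 0.0, -3.141]
force: [-0.1, 0.1, 6.4]
gripper_width: 24.6
gripper_force: 26.0
```

Emit:
jog_arm(increments="20 0 0 -4 0; 20 0 0 -9 0; 20 0 0 -13 0; 20 -2.1 -13.3 -13 0; 20 -2.1 -13.3 -13 0; 20 -2.1 -13.3 -13 0; 20 -2.1 -13.3 -13 0; 20 -2.1 -13.3 -13 0; 20 -2.1 -13.3 -13 0")

```text
time_s: 14.68
position: [482.3, -216.6, 153.0]
tcp_rot: [3.141, -0.0, -3.14]
force: [-0.4, -1.1, -0.7]
gripper_width: 24.9
gripper_force: 25.4
```

```bash
python3 - <<'E'
from h import *
o,im,P=wrist("w5"); print(o["position"],o["gripper_width"])
tray(im,P,"yellow",446,-219); tray(im,P,"red",453,-346)
E
```

```text
[ 482.3 -216.6  153. ] 24.930711089817034
yellow 8428 ((444.5196228027344, -220.24234008789062), (118.55264282226562, 74.62954711914062), 4.118501663208008) x 383.0967700203499 505.2379208405928 y -260.4667907087801 -179.306233880661 z [ 1.1  2.7 15.1]
  rim 1262 ((444.5196228027344, -220.24234008789062), (118.55264282226562, 74.62954711914062), 4.118501663208008)
red 8309 ((451.32086181640625, -345.881591796875), (118.0552978515625, 75.73635864257812), 2.5681445598602295) x 391.464867887543 511.1474955258623 y -386.21503022940885 -306.142709250761 z [ 1.1  2.7 12. ]
  rim 992 ((451.32086181640625, -345.881591796875), (118.0552978515625, 75.73635864257812), 2.5681445598602295)
```

View pics/w5.png

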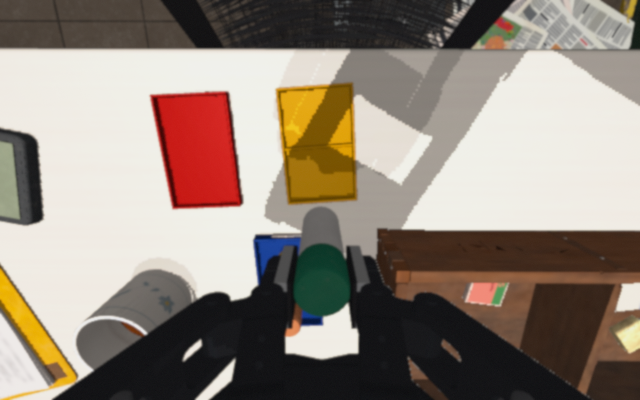

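The wrist view has the glue held upright at (321,260), with the yellow tray at (318,143) and the red tray at (197,150) both empty.

Emit:
jog_arm(increments="20 0 -0.1 5 0; 20 0 -0.1 9.5 0; 20 0 -0.1 11.8 0; 20 0 -0.1 12.5 0; 20 0 -0.1 12.65 0; 20 0 -0.1 12.65 0; 45 0 -0.1 12.65 0; 45 0 -0.1 12.65 0; 45 0 -0.1 12.65 0; 45 0 -0.1 10 0; 45 0 -0.1 5 0; 60 0 -0.1 -1 0")

```text
time_s: 16.23
position: [481.6, -218.4, 163.9]
tcp_rot: [3.141, -0.002, -3.141]
force: [0.8, -1.3, -0.3]
gripper_width: 51.2
gripper_force: 0.0
```

```bash
python3 - <<'E'
from h import *
o,im,P=wrist("w6"); print(o["position"],o["gripper_width"])
meas(P,"glue",482,-217,25,89)
E
```

```text
[ 481.6 -218.4  163.9] 51.21103850213464
glue 657 ztop 88.1 mean [ 482.5 -219.8   88. ] circ [ 483.3 -219.9] 12.9
```

Emit:
jog_arm(increments="100 3.5 48.5 0 0; 100 3.5 48.5 0 0; 100 3.5 48.5 0 0; 100 3.5 48.5 0 0; 100 3.5 48.5 0 0; 100 3.5 48.5 0 0; 100 3.5 48.5 0 0; 100 3.5 48.5 0 0; 100 3.5 48.5 0 0; 100 3.5 48.5 0 0; 100 3.5 48.5 0 0; 100 3.5 48.5 0 0")

```text
time_s: 17.77
position: [447.5, 265.3, 163.1]
tcp_rot: [-3.142, 0.0, 3.14]
force: [-0.3, 0.1, 0.6]
gripper_width: 85.4
gripper_force: 0.0
```

```bash
python3 - <<'E'
from h import *
o,im,P=wrist("w7"); print(o["position"],o["gripper_width"])
meas(P,"ink",447,267,28,76)
inc(447.3,267.3,9,np.pi)
p=P.reshape(-1,3);t=p[(np.abs(p[:,0]-423)<50)&(np.abs(p[:,1]-378)<55)&(p[:,2]>14)&(p[:,2]<30)]
print("clips",len(t),cv2.minAreaRect(t[:,:2].astype(np.float32)),np.median(t[:,2]))
E
```

```text
[447.5 265.3 163.1] 85.39987778167064
ink 411 ztop 74.9 mean [446.5 267.8  74.8] circ [447.  267.9] 10.6
t 17.82 pos [447.5 265.4 163.1] rot [-3.1  0.   3.1] -> cm [ 0.   0.2 15.4] turn -0.001 rows 2.4652975029138045
clips 2530 ((422.0065612792969, 378.2964782714844), (45.90422821044922, 59.91075134277344), 69.51956939697266) 21.768648125102203
```

Emit:
jog_arm(increments="100 0.05 0.25 4 0; 100 0.05 0.25 9 0; 100 0.05 0.25 13 0; 100 0.05 0.25 15 0; 100 0.05 0.25 15.3 0; 100 0.05 0.25 15.3 0; 60 0.05 0.25 15.3 0; 35 0.05 0.25 15.3 0; 30 0.05 0.25 15.3 0; 30 0.05 0.25 15.3 0; 30 0.05 0.25 15.3 0; 30 0.05 0.25 15.3 0", squeeze=25)

```text
time_s: 19.32
position: [447.1, 268.5, 10.7]
tcp_rot: [-3.142, 0.001, -3.141]
force: [-0.1, -6.2, 13.2]
gripper_width: 33.1
gripper_force: 24.4
```

Emit:
jog_arm(increments="30 0 0 0 0; 30 0 0 -1 0; 30 0 0 -2 0; 30 0 0 -3.5 0; 30 0 0 -3.5 0")

```text
time_s: 19.95
position: [447.7, 269.2, 46.5]
tcp_rot: [3.14, 0.002, -3.141]
force: [-0.3, -0.5, -1.8]
gripper_width: 32.6
gripper_force: 22.9
```

```bash
python3 - <<'E'
from h import *
o,im,P=wrist("w8"); print(o["position"],o["gripper_width"],o["gripper_force"])
im,d=manip.get_image("side"); cv2.imwrite("pics/s8.png",cv2.resize(im[110:210,240:370],None,fx=5,fy=5)[...,::-1])
try: meas(P,"ink",447,268,28,111)
except Exception as e: print(e)
E
```

```text
[447.7 269.2  46.5] 32.60488147693626 22.916982230963185
ink 822 ztop 117.9 mean [443.5 269.2 117.2] circ [443.  268.8] 24.1
```

View pics/s8.png

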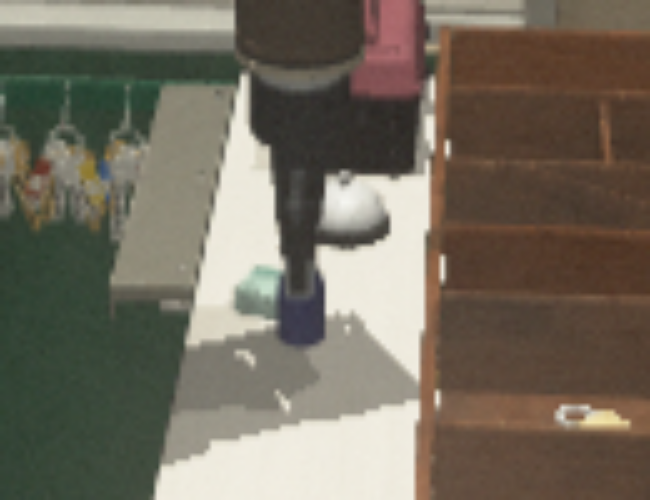

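The side crop shows the bottle upright at (301,310), but the fingertips are high, at (298,290), on the shoulder. I'll set it down and regrip lower.

Emit:
jog_arm(increments="30 0 0 1.5 0; 30 0 0 2.8 0; 30 0 0 3.4 0; 30 0 0 3.52 0; 30 0 0 3.52 0; 70 0 0 3.52 0; 70 0 0 3.52 0; 70 0 0 3.6 0; 70 0 0 4 0; 70 0 0 4.3 0; 70 0 0 4.3 0")

```text
time_s: 21.42
position: [446.6, 268.6, 1.6]
tcp_rot: [-3.141, -0.001, -3.141]
force: [0.2, 0.8, 0.2]
gripper_width: 59.7
gripper_force: 0.0
```

Emit:
jog_arm(increments="50 0 0 0 0; 30 0 0 0 0; 30 0 0 0 0; 30 0 0 0 0; 30 0 0 0 0", squeeze=30)

```text
time_s: 22.05
position: [447.0, 268.8, 2.2]
tcp_rot: [3.141, 0.0, -3.141]
force: [-0.6, -0.2, 5.4]
gripper_width: 34.8
gripper_force: 29.8
```

Emit:
jog_arm(increments="30 0 0 -3 0; 30 0 0 -7 0; 30 0 0 -11 0; 30 0 -1.5 -12.5 0; 30 0.4 -5 -12.5 0; 30 0.8 -10 -12.5 0; 30 1.2 -15 -12.5 0; 30 1.6 -20 -12.5 0; 30 2 -25 -12.5 0; 30 2.4 -30 -12.5 0; 30 2.8 -35 -12.5 0; 30 3 -40 -12.5 0")

```text
time_s: 23.55
position: [415.4, -133.1, 126.4]
tcp_rot: [3.141, -0.001, 3.142]
force: [1.8, -0.5, -0.9]
gripper_width: 35.0
gripper_force: 30.4
```

Emit:
jog_arm(increments="30 0.3 -4 0 0; 30 0.45 -7 0 0; 30 0.45 -9 0 0; 30 0.45 -9 0 0; 30 0.45 -9 0 0")

```text
time_s: 24.18
position: [412.0, -220.5, 126.7]
tcp_rot: [3.141, -0.001, -3.141]
force: [-0.3, 0.0, -0.7]
gripper_width: 34.8
gripper_force: 30.4
```

```bash
python3 - <<'E'
from h import *
o,im,P=wrist("w9"); print(o["position"],o["gripper_width"],o["gripper_force"])
inc(412.4,-222.2,5.6,np.pi)
tray(im,P,"yellow",445,-220)
E
```

```text
[ 412.  -220.5  126.7] 34.755450520047134 30.368437408469617
t 24.23 pos [ 412.1 -220.3  126.8] rot [ 3.1 -0.  -3.1] -> cm [-0.  -0.2 12.1] turn 0.001 rows 1.9392144439377197
yellow 4296 ((432.88970947265625, -221.0012969970703), (97.34033966064453, 74.58269500732422), 3.9145476818084717) x 382.08981949993705 479.0686194045786 y -260.62870034022046 -181.43886642745997 z [ 1.2  2.7 15.1]
  rim 780 ((429.92620849609375, -221.2041015625), (91.31395721435547, 74.58269500732422), 3.914548397064209)
```

View pics/w9.png

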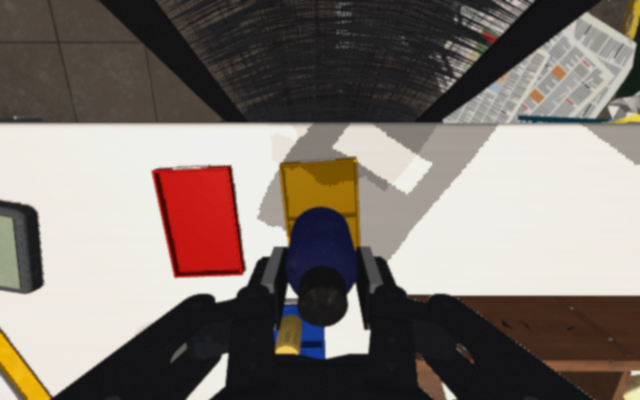

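Emit:
jog_arm(increments="30 0 -0.15 4 0; 30 0 -0.15 8 0; 30 0 -0.15 10.5 0; 30 0 -0.15 11.6 0; 30 0 -0.15 12 0; 30 0 -0.15 12.13 0; 30 0 -0.15 12.13 0; 50 0 -0.15 12.13 0; 50 0 -0.15 12.13 0; 50 0 -0.15 12.13 0; 50 0 -0.15 11.5 0; 50 0 -0.15 10 0")

```text
time_s: 25.72
position: [412.0, -222.6, 27.4]
tcp_rot: [3.141, -0.001, -3.141]
force: [1.2, -0.4, -0.3]
gripper_width: 42.9
gripper_force: 0.0
```

Emit:
jog_arm(increments="55 0 0 -4 0; 60 0 0 -9 0; 60 0 0 -14 0; 60 0 0 -14 0")

```text
time_s: 26.22
position: [414.4, -224.0, 171.5]
tcp_rot: [-3.138, 0.006, -3.141]
force: [-0.4, 0.8, -0.8]
gripper_width: 51.3
gripper_force: 0.0
```

```bash
python3 - <<'E'
from h import *
o,im,P=wrist("w10"); print(o["position"],o["gripper_width"],o["tcp_rot"])
for a in (("glue",483,-219,25,89),("ink",412,-222,28,79)):
  try: meas(P,*a)
  except Exception as e: print(a,e)
inc(445,350,170,1.22)
E
```

```text
[ 414.4 -224.   171.5] 51.25228946337066 [-3.1  0.  -3.1]
glue 510 ztop 88.1 mean [ 482.  -220.4   87.9] circ [ 483. -220.] 13.0
ink 399 ztop 77.9 mean [ 411.3 -223.9   77.9] circ [ 411.7 -224. ] 10.5
t 26.27 pos [ 413.4 -223.4  169.5] rot [-3.1  0.  -3.1] -> cm [-3.2 57.3 -0.2] turn 1.922 rows 9.188178404712312
```

Emit:
jog_arm(increments="100 -0.9 60.2 0 1.925; 100 -0.9 60.2 0 1.925; 100 -0.9 60.2 0 1.925; 100 -0.9 60.2 0 1.925; 100 -0.9 60.2 0 1.925; 100 -0.9 60.2 0 1.925; 100 -0.9 60.2 0 1.925; 100 -0.9 60.2 0 1.925; 100 -0.9 60.2 0 1.925; 100 -0.9 60.2 0 1.925; 100 -0.9 60.2 0 1.925; 100 -0.9 60.2 0 1.925")

```text
time_s: 27.78
position: [420.3, 381.3, 166.1]
tcp_rot: [-3.141, 0.001, 1.243]
force: [0.6, -0.4, -0.4]
gripper_width: 85.0
gripper_force: 0.0
```

Emit:
jog_arm(increments="100 0 0 0 0; 100 0 0 0 0")

```text
time_s: 28.02
position: [420.6, 378.2, 166.3]
tcp_rot: [-3.141, 0.002, 1.251]
force: [-0.6, 0.2, 0.2]
gripper_width: 85.6
gripper_force: 0.0
```

```bash
python3 - <<'E'
from h import *
o,im,P=wrist("w11"); print(o["position"],o["gripper_width"],o["joints"])
inc(422,378.3,2,1.217)
p=P.reshape(-1,3);t=p[(np.abs(p[:,0]-423)<50)&(np.abs(p[:,1]-378)<55)&(p[:,2]>14)&(p[:,2]<30)]
print("clips",len(t),cv2.minAreaRect(t[:,:2].astype(np.float32)),np.median(t[:,2]))
E
```

```text
[420.6 378.2 166.3] 85.64255791527164 [ 0.7  0.4  1.8 -0.   0.9  1. ]
t 28.07 pos [420.8 377.9 166.5] rot [-3.1  0.   1.2] -> cm [ 0.1  0.1 16.4] turn 0.033 rows 2.6323160836373454
clips 2274 ((422.5979919433594, 378.3388366699219), (45.182029724121094, 59.843833923339844), 69.69267272949219) 21.857342718469965
```

View pics/w11.png

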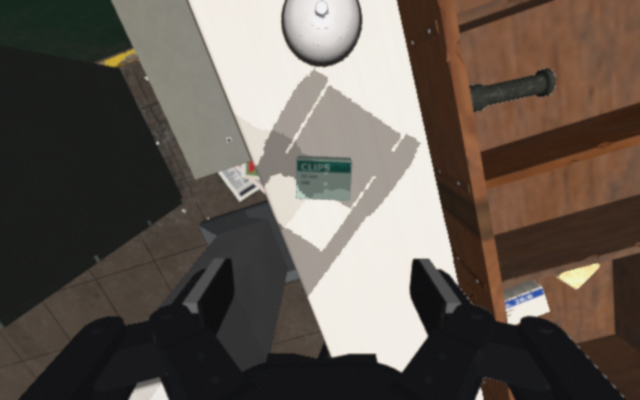

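The wrist view has the box squared up with the gripper at (324,178) and the bell clear at (321,25).

Emit:
jog_arm(increments="100 0.1 0.16 4 0.034; 100 0.1 0.16 9 0.034; 100 0.1 0.16 13 0.034; 100 0.1 0.16 15.5 0.034; 100 0.1 0.16 16.3 0.034; 100 0.1 0.16 16.6 0.034; 100 0.1 0.16 16.6 0.034; 55 0.1 0.16 16.6 0.034; 55 0.1 0.16 16.6 0.034; 55 0.1 0.16 16.6 0.034; 55 0.1 0.16 16.6 0.034", squeeze=30)

```text
time_s: 29.45
position: [423.1, 379.7, 1.1]
tcp_rot: [3.142, -0.0, 1.214]
force: [-0.5, -0.2, 0.2]
gripper_width: 46.9
gripper_force: 0.0
```

```bash
python3 - <<'E'
from h import *
o,im,P=wrist("w12"); print(o["position"],o["gripper_width"])
im,d=manip.get_image("side"); side=cv2.resize(im[120:200,260:350],None,fx=5,fy=5)
w=im=cv2.imread("pics/w12.png"); s=side[...,::-1]; h=np.zeros((400,450,3),np.uint8); 
cv2.imwrite("pics/c12.png",np.hstack([cv2.resize(w[100:400,160:480],(320,300)),s[:300]]) if s.shape[0]>=300 else s)
p=P.reshape(-1,3);t=p[(np.abs(p[:,0]-423)<50)&(np.abs(p[:,1]-378)<55)&(p[:,2]>14)&(p[:,2]<30)]
print("clips",len(t),np.median(t,0))
E
```

```text
[423.1 379.7   1.1] 46.85107578845338
clips 7483 [423.3 381.9  21.8]
```

View pics/c12.png

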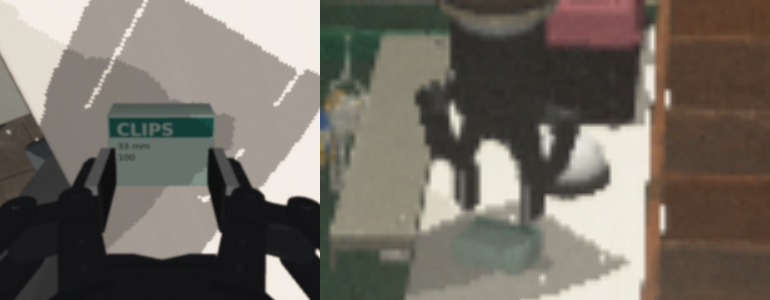

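```bash
python3 - <<'E'
from h import *
o,im,P=wrist("w13")
for r in range(246,300,6): print(r,P[r,256:280:4,2], "|",P[r,368:396:4,2])
E
```

```text
246 [-0.3 -1.3 -0.2 -0.7 22.2 21.5] | [21.4 21.5 -0.4 -0.8 -1.  -0.8  0.4]
252 [ 0.  46.6 46.2 46.5 45.5 21.4] | [38.3 46.2 46.3 45.8 46.6 -0.6  0.1]
258 [52.1 52.5 52.3 52.6 47.6 21.5] | [40.  50.5 53.1 51.9 51.7 45.5 45.3]
264 [58.5 57.7 56.9 58.2 49.5 22.9] | [ 40.   51.   58.2  58.6  58.5 177.4  50.7]
270 [ 64.1  62.8  64.2  59.1  49.9 177.4] | [41.2 52.2 61.4 63.1 62.9 63.9 63.1]
276 [67.8 67.5 69.  59.7 51.1 39.3] | [42.1 52.7 61.9 67.9 67.6 67.1 67.3]
282 [72.3 72.3 68.7 60.7 51.  40.6] | [42.8 53.1 62.9 71.1 72.2 72.  72.3]
288 [75.3 74.6 70.  61.5 51.5 -1. ] | [43.6 54.1 63.7 71.7 74.5 74.5 74.9]
294 [75.  74.7 70.6 62.8 53.2 -0.3] | [-0.5 54.4 64.3 71.6 75.4 74.9 82.2]
```

```bash
python3 - <<'E'
from h import *
o,im,P=wrist("w14")
for r in range(252,292,8): print(r,P[r,264:282,2].round(0), "|",P[r,362:376,2].round(0))
print(P[270,360:376])
E
```

```text
252 [47. 46. 47. 47. 47. 46. 46. 47. 46. 44. 42. 38. 23. 21. 21. 22. 21. 21.] | [22. 21. 21. 22. 21. 21. 38. 41. 44. 47. 46. 46. 46. 46.]
260 [54. 55. 55. 53. 54. 55. 53. 50. 48. 45. 43. 40. 21. 22. 22. 23. 22. 23.] | [22. 22. 22. 22. 22. 22. 39. 43. 46. 48. 50. 52. 54. 55.]
268 [62. 61. 62. 60. 59. 57. 55. 52. 50. 47. 45. 41. 38. 23. 22. 22. 23. 22.] | [22. 22. 22. 22. 22. 38. 41. 44. 46. 48. 51. 55. 57. 59.]
276 [67. 66. 64. 62. 59. 58. 55. 51. 50. 48. 45. 42. 39. 22. 22. 21. 22. 21.] | [ 22.  22.  23. 177.  22.  40.  43.  45.  48.  50.  53.  54.  57.  60.]
284 [70. 66. 65. 64. 61. 58. 57. 54. 52. 49. 46. 44. 40. 22. 21. 22. 22. 22.] | [22. 22. 22. 22. 21. 40. 43. 45. 48. 52. 54. 57. 59. 61.]
[[439.3 359.3  21.3]
 [439.9 359.6  22.1]
 [440.4 359.3  21.9]
 [440.9 358.7  21.3]
 [441.5 359.1  22.2]
 [442.  358.8  22.1]
 [442.6 358.6  22.1]
 [443.8 368.4  38.6]
 [444.4 369.9  41.5]
 [445.  371.6  44.6]
 [445.5 372.9  47. ]
 [446.1 374.2  49.5]
 [446.6 375.6  52. ]
 [447.  376.3  53.5]
 [447.5 378.2  56.7]
 [448.  379.2  58.6]]
```

The crop shows both fingertips standing above the box: left finger near (105,190), box face at (160,145). The wrist depth puts the tips at z≈37 mm. The pads sit farther behind the TCP than I assumed, so I'll reopen, lower in steps and watch the force.

Emit:
jog_arm(increments="100 0 0 0 0; 100 0 0 0 0; 100 0 0 0 0; 100 0 0 0.8 0; 100 0 0 1.2 0; 100 0 0 1.2 0")

```text
time_s: 30.4
position: [422.8, 379.4, -11.6]
tcp_rot: [-3.141, 0.001, 1.214]
force: [-0.7, -0.4, -0.1]
gripper_width: 85.7
gripper_force: 0.0
```

```bash
python3 - <<'E'
from h import *
o,im,P=wrist("w15"); print(o["position"],o["force"],o["gripper_width"])
T=toolT(o); Q=(P-T[:3,3])@T[:3,:3]   # tool frame
for s in (-1,1):
    m=(np.abs(Q[...,0])<20)&(np.abs(Q[...,1]*s-47)<12)&(Q[...,2]<5)&(Q[...,2]>-60)&(P[...,2]>3)
    q=P[m]; print(s,len(q),np.percentile(q[:,2],[0,1,5,20]),Q[m][:,1].min(),Q[m][:,1].max())
E
```

```text
[422.8 379.4 -11.6] [-0.7 -0.4 -0.1] 85.69029458686478
-1 605 [34.9 35.5 36.9 40. ] -56.583683612715 -42.26231789446184
1 592 [35.  35.5 36.7 39.7] 42.10706733959571 55.991753052517886
```

View pics/w15.png

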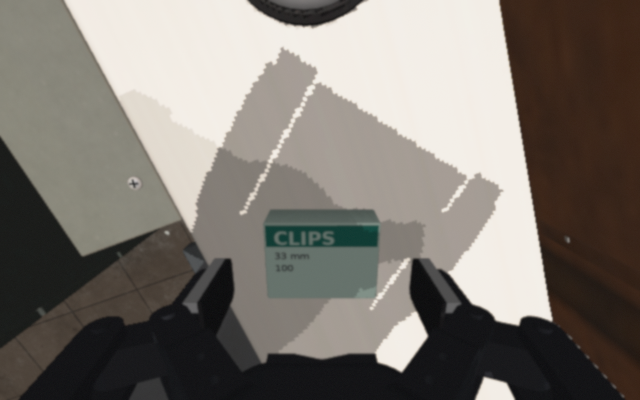

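The wrist view shows both fingers (215,300) and (430,300) straddling the box (322,255). Depth puts the open tips at z=35 with no contact force, so there is room to go lower.

Emit:
jog_arm(increments="100 0 -0.05 0.6 0; 100 0 -0.05 1.2 0; 100 0 -0.05 1.6 0; 100 0 -0.05 2 0; 100 0 -0.05 2 0")

```text
time_s: 31.08
position: [422.5, 379.7, -31.3]
tcp_rot: [-3.141, 0.0, 1.214]
force: [0.6, 0.1, 0.0]
gripper_width: 85.4
gripper_force: 0.0
```

Emit:
jog_arm(increments="80 0 0 0 0; 60 0 0 0 0; 55 0 0 0 0; 55 0 0 0 0; 55 0 0 0 0", squeeze=30)

```text
time_s: 31.7
position: [422.7, 379.9, -30.7]
tcp_rot: [3.141, -0.0, 1.214]
force: [-1.6, -0.3, 5.6]
gripper_width: 59.1
gripper_force: 32.8
```

Emit:
jog_arm(increments="55 0 0 -4 0; 55 0 0 -9 0; 55 0 0 -13 0; 55 -66.9 28 -13 -0.4; 55 -66.9 28 -13 -0.4; 55 -66.9 28 -13 -0.4; 55 -66.9 28 -13 -0.4; 55 -66.9 28 -13 -0.4; 55 -66.9 28 -13 -0.4; 55 -66.9 28 -13 -0.4; 55 -66.9 28 -13 -0.4; 55 -66.9 28 -13 -0.4")

```text
time_s: 33.2
position: [444.4, -174.0, 99.2]
tcp_rot: [3.141, 0.0, 1.614]
force: [2.2, -0.2, -1.3]
gripper_width: 59.0
gripper_force: 33.3
```

```bash
python3 -c "
from h import *
o=manip.get_obs();print(o['gripper_width'],o['gripper_force'])
inc(451.4,-344.5,100,1.614)"
```

```text
59.04227726007822 33.29137444496155
t 33.2 pos [ 444.4 -174.    99.2] rot [3.1 0.  1.6] -> cm [-17.1  -0.   -0.1] turn -0.0 rows 2.729912489397733
```

Emit:
jog_arm(increments="55 -17 0 0 0; 55 -17 0 0 0; 55 -17 0 0 0; 55 -17 0 0 0; 55 -17 0 0 0; 55 -17 0 0 0")

```text
time_s: 33.95
position: [451.7, -340.5, 99.0]
tcp_rot: [-3.141, -0.0, 1.615]
force: [0.1, 0.9, -0.6]
gripper_width: 59.2
gripper_force: 33.3
```

```bash
python3 - <<'E'
from h import *
o,im,P=wrist("w16"); print(o["position"],o["gripper_width"],o["gripper_force"])
inc(451.4,-344.5,-27.4,1.614)
tray(im,P,"red",452,-346)
p=P.reshape(-1,3);print(np.median(p[(np.abs(p[:,0]-452)<20)&(np.abs(p[:,1]+330)<15)&(p[:,2]>100)],0))
T=toolT(o); Q=(P-T[:3,3])@T[:3,:3]
hs=cv2.cvtColor(im,cv2.COLOR_RGB2HSV); m=(hs[...,0]>70)&(hs[...,0]<100)&(hs[...,1]>25)&(np.abs(Q[...,1])<40)&(np.abs(Q[...,0])<45)&(Q[...,2]<5)&(Q[...,2]>-60)
q=P[m]; print("box",len(q),cv2.minAreaRect(q[:,:2].astype(np.float32)),np.percentile(q[:,2],[2,50,98]))
E
```

```text
[ 451.7 -340.5   99. ] 59.23404307663583 33.293001651763916
t 34.0 pos [ 451.9 -340.6   99.1] rot [-3.1 -0.   1.6] -> cm [-0.4 -0.1 12.7] turn 0.001 rows 2.0244908551742573
red 8088 ((451.44500732421875, -339.935791015625), (118.3755874633789, 62.960323333740234), 2.641446113586426) x 391.52250255503117 511.1881307694497 y -373.99890163170517 -306.3215629650584 z [ 1.2  2.6 11.8]
  rim 788 ((451.4024963378906, -339.4188232421875), (118.4691162109375, 62.786781311035156), 3.250562906265259)
[ 452.7 -329.2  209.4]
box 10214 ((451.63677978515625, -340.9219970703125), (60.579898834228516, 44.2393798828125), 2.4005980491638184) [138.1 151.5 152.7]
```

View pics/w16.png

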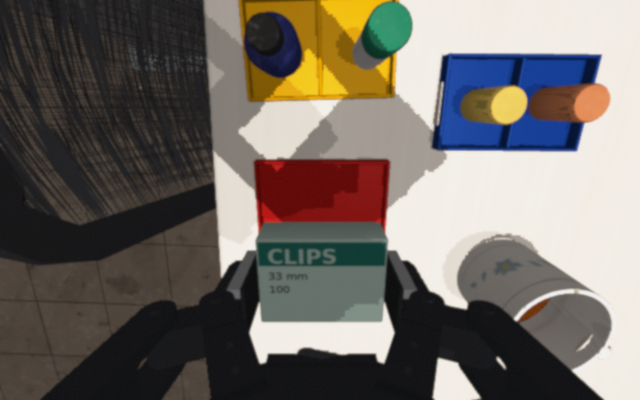

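The wrist view shows the box held flat at (321,270) over the red tray. Both rolls stand in the blue tray (495,103) and (572,103), and the ink (272,45) and glue (385,30) stand in the yellow tray.

Emit:
jog_arm(increments="55 -0.5 0 4 0; 55 -0.5 0 8 0; 55 -0.5 0 11 0; 55 -0.5 0 12.2 0; 55 -0.5 0 12.6 0; 55 -0.5 0 12.65 0; 80 -0.5 0 12.65 0; 80 -0.5 0 12.65 0; 80 -0.5 0 12.65 0; 80 -0.5 0 12 0; 80 -0.5 0 9 0; 80 -0.5 0 4 0")

```text
time_s: 35.5
position: [451.1, -345.9, 59.1]
tcp_rot: [-3.139, -0.002, 1.614]
force: [0.0, -0.0, -0.2]
gripper_width: 68.6
gripper_force: 0.0
```

Emit:
jog_arm(increments="80 0 0 -5 0; 80 0 0 -11 0; 80 0 0 -16 0; 80 0 0 -16 0; 80 0 0 -16 0; 80 0 0 -16 0; 80 0 0 -16 0; 80 0 0 -16 0")

```text
time_s: 36.5
position: [451.9, -346.5, 218.4]
tcp_rot: [-3.141, -0.001, 1.614]
force: [0.4, 0.0, -0.6]
gripper_width: 68.4
gripper_force: 0.0
```

```bash
python3 - <<'E'
from h import *
o,im,P=wrist("w17"); print(o["position"],o["gripper_width"],o["force"])
for a in (("copper",636,-254,25,53),("yellow",578,-256,25,53),("glue",483,-219,25,89),("ink",412,-223,28,79)):
  try: meas(P,*a)
  except Exception as e: print(a,e)
p=P.reshape(-1,3);t=p[(np.abs(p[:,0]-452)<50)&(np.abs(p[:,1]+346)<34)&(p[:,2]>17)&(p[:,2]<32)]
print("clips",len(t),cv2.minAreaRect(t[:,:2].astype(np.float32)),np.median(t[:,2]))
im,d=manip.get_image("top"); cv2.imwrite("pics/top9.png",cv2.resize(im[150:260,140:500],None,fx=2.2,fy=2.2)[...,::-1])
E
```

```text
[ 451.9 -346.5  218.4] 68.44853022818528 [ 0.4  0.  -0.6]
copper 525 ztop 51.9 mean [ 635.5 -252.8   51.8] circ [ 636.5 -252.8] 13.5
yellow 512 ztop 51.9 mean [ 578.2 -256.7   51.9] circ [ 579.  -256.9] 13.5
glue 676 ztop 88.0 mean [ 483.4 -220.6   88. ] circ [ 483.6 -220.5] 12.8
ink 424 ztop 77.9 mean [ 412.4 -224.2   77.9] circ [ 412.3 -224. ] 10.6
clips 1732 ((452.59136962890625, -348.03656005859375), (60.00002670288086, 44.625980377197266), 2.483976125717163) 24.841872002734164
```

View pics/w17.png

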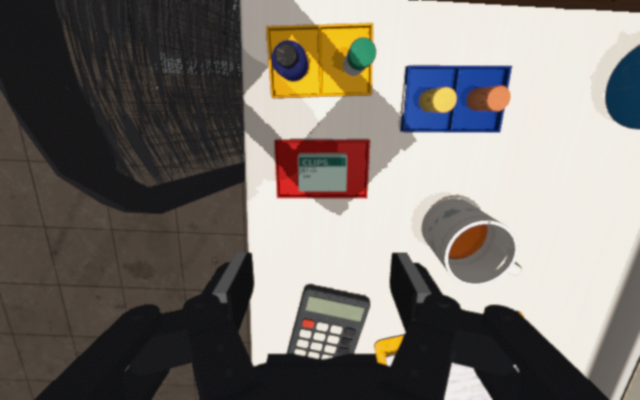

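The last view shows everything in place: ink (290,60) and glue (361,53) in yellow, rolls (438,99) and (490,97) in blue, and clips flat (322,172) in red. The measured top heights match items standing or lying on the 3 mm tray floors.

```bash
python3 -c "
from workcell import manip
print(manip.finish_job())"
```

```text
the job is handed in; nothing more can be done
None
```

Job handed in at about 37 s of the 128 s allowed: both coin rolls stand in the blue tray, the glue stick and the ink bottle stand in the yellow tray, the clip box lies flat in the red tray, the ink stayed upright throughout, and no move touched the bell or the mug.

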